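# Clamp a microplate on the shaker and lock the quarter-turn stud

## Robot

A 7-joint arm with a two-finger parallel gripper is mounted at the origin on a cart in front of the work surface, level with it; the furniture and walls round the work are solid. World frame = base frame: x ahead of the robot, y to its left, z up, the work surface at z = 0. Lengths are in m, angles in degrees, forces in N, time in s.
With the tool pointing down it reaches from about 0.425 to 0.875 m from the base axis. Payload 4.7 kg.
Tool frame: the origin (TCP) lies midway between the tips of the shut fingers; the grasp point (between the pads) lies 19 mm behind it; z points along the fingers, y is the line along which they close (so a half turn about z gives the same grasp; the last joint's range is limited). The gripper opens to 87 mm and grips with 3 to 60 N. Pads are 19 mm wide; open, the fingers measure 117 mm over their backs; the gripper's body (75 mm by 190 mm) begins 51 mm behind the grasp point.
Start: joints at [-67.947, 18.392, -4.016, 83.108, 1.295, 78.541, -3.26], TCP at [0.236, 0.606, 0.223] pointing down, gripper open.
Joint ranges: [-163.93, 163.93], [-17.29, 119.83], [-79.2, 71.16], [3.27, 140.29], [-89.18, 269.18], [5.43, 117.66], [-154.24, 154.24]. Speed limits (degrees/s): [147.25, 147.25, 180, 180, 180, 180, 180].

## Interface

Orientations are given as [roll, pitch, yaw] about the fixed x, y, z axes, in that order (R = Rz(yaw) Ry(pitch) Rx(roll)).
In Python, from cell import env gives the robot as it stands.
- The arm moves only by the tool step_arm, never from a script. Its argument "moves" is a list of rows, each an object with "dp": the shift along the tool's x, y, z in mm, a list of three; "dr": the turn, a rotation vector about the tool's x, y, z in rad, a list of three; "fingers": the closure, from 0 (fully open) to 1 (shut). In form: [{"dp": [dx, dy, dz], "dr": [ax, ay, az], "fingers": fingers}, ...]. A call has exactly 5 rows; each row shifts and turns the commanded pose from where the row before left it, along the tool's axes as they then stand; what a row does not reach is not made up. A row lasts 1/8 s, in which the tool goes at most 62.5 mm and 10.7 degrees, less where a joint would pass 70% of its speed; a pose out of reach is approached as far as the arm can. A call with a gripper value outside its range is refused whole. The fingers move at their own pace and stop on an object; "squeeze" is the grip in N (left out, the last holds). Time passes only in rows, so rows that do not move let the fingers close, or fill a call up. It gives the time, the measured TCP pose, the force, the opening and the grip force at its end, in the units of the state.
- env.get_obs(): the state, without advancing time (a new reading comes with each control period).
- env.read_camera(name): name is "scene" or "top"; returns the picture (480x640x3 uint8, red, green, blue); there is no depth.
- env.camera_model(name): a dict with "fx", "fy", "cx", "cy" (pixels), "R" (3x3) and "t" (3): a world point X has camera coordinates R X + t. Camera axes: x right, y down, z forward; pixel columns grow to the right and rows downward; lengths in m; the calibration is good to about 2 mm. A picture is of the moment at which its call begins. camera_model takes no time and is no camera call.
- env.sign_off(): hands the job in; it is judged then, once.
The state is a dict: "time_s": time; "qpos": joint angles; "joint_velocities": joint speeds; "effort": joint torques, N m; "tool_pos": TCP position; "tool_rot": TCP orientation; "force": force on the tool from outside, world axes, zero at the start; "wrist_torque": the same for the moment, N m; "grip_width": finger opening in m; "grasp_force": force on a finger pad.
Only numpy, scipy, OpenCV 4.12 (cv2) and the standard library are available. Lean on these libraries where they do the work, as an engineer would, in place of code of your own. Each camera call takes 0.05 s, during which the arm holds its last target. There are 200 camera calls.

## Task

Get the microplate on the small bench shaker ready for its run: slide it fully back against the stop of its nest, swing the blue clamp frame down over it, and lock the frame with its black knob. The knob must be pressed down and turned clockwise until its stud finds the slot and drops in, and then, kept pressed, turned a quarter-turn further to its stop, so that the frame stays clamped when you let go. Leave the tube rack, the wash bottle and the sample jar where they are.

Things in the scene. Friction and masses are not known exactly. Their poses are not given: they have to be found in the camera images.
- plate_shaker: White bench shaker, 230 mm (x) by 196 mm (y), fixed on the bench. Origin: centre of its underside; x from its front (dark control panel, towards the robot) to its back, y to its left, z up; all shaker coordinates are in this frame. On top a flat aluminium platform, top at z = 74 mm, with the plate nest, the brass insert and the hinged blue clamp frame.
- plate: White 96-well microplate with lid, 86 mm (x) by 128 mm (y) by 14 mm, about 60 g, lying flat on the platform between the rails of the nest, 15 to 32 mm in front of home, longer side across the shaker. Origin: centre of its underside. Light and easy to push.
- nest_home (a point): Point on the platform (shaker x = 20, y = 0, z = 74 mm) where the plate's origin is when it is fully home, its back edge against the black back stop (9 mm high, its front at x = 63 mm). Black side rails, 6 mm high and 131 mm apart, guide the plate along shaker x. Axes as the shaker's.
- insert_centre (a point): Centre of a round brass insert (42 mm) flush in the platform, shaker x = -78, y = 0, z = 74 mm. In it is the slot (26 x 8.5 mm) for the stud's cross pin, seen only while the frame is open. The insert is clamped at an angle that differs at each start: the slot lies within 0.35 rad either way of shaker x. Not reported (this point has the shaker's axes): find it by touch.
- frame_hinge (a point): Middle of the clamp frame's hinge axis, shaker x = 98, y = 0, z = 84 mm; the axis is shaker y. From it two side arms (12 x 12 mm, at y = +-85 mm) reach forward to a front panel 68 x 182 x 6 mm, 125 to 193 mm from the axis, its outer face (upper when shut) 6 mm above the plane through the axis. A lip under the panel passes in front of the plate only if the plate is home.
- clamp_frame (a joint): Angle of the clamp frame, rad: 0 shut and level, growing as it is raised; starts at 1.15 to 1.4. The hinge is stiff: the frame stays where left when nearly upright and may sink slowly when lower; pushing it takes about 2 N at the panel. Two sprung pins under the panel hold the unlocked frame 0.03 to 0.06 rad (5 to 10 mm at the knob) open; pressing the knob closes this gap first (3 N).
- push_pad (a point): Point on the outer face of the frame's front panel beside the knob, 160 mm from the hinge axis and 68 mm left (+y) of the middle: a place to push the frame down, from behind and then from above. z is the panel's outward normal, x points to the hinge.
- knob_face (a point): Centre of the flat top of the knob's black round plate (84 mm wide, 7 mm thick), 176 mm from the hinge axis on the frame's middle line, 25 mm outside the panel. z: stud axis, outward. x: along the grip rib standing on this face (80 long, 12 wide, 16 mm high, boss 32 mm wide and 17 mm high in its middle, white mark at -x). Frame shut and knob up: at shaker x = -78, y = 0, z = 115 mm.
- lock_turn (a joint): Turn of the knob, rad, growing clockwise seen from above; 0 when rib and cross pin (24 x 6 x 5 mm, parallel to the rib) lie along shaker x. Starts at -0.8 to -0.5, always anticlockwise of the slot. Turns easily (0.02 Nm), stays where left. In the slot it reads the unknown slot angle (-0.35 to 0.35); the end stop is 1.57 to 1.67 clockwise of that.
- lock_travel (a joint): How far the knob is pressed into the frame, m: 0 up, 0.0155 bottom; a spring lifts it, 5 N at 0, 9 N at the bottom. Frame shut, pin off the slot: it stops hard at 0.0025. Within about 0.1 rad of the slot it goes to the bottom; kept below 0.0137 it turns clockwise to the end stop. Released there the pin rises into a pocket and stays at about 0.0115: locked. Released earlier: about 0.0135, or 0.
- tube_rack: Bystander: blue rack of tubes, 62 x 150 x 62 mm, right of the shaker. Origin: centre of its underside.
- wash_bottle: Bystander: wash bottle with red cap, 66 mm across, 213 mm high, left of the shaker. Origin: centre of its underside.
- sample_jar: Bystander: white jar with green cap, 41 mm across, 46 mm high, left of the shaker. Origin: centre of its underside.

How it is judged (in metres and radians):
On the way, in this order (a step that is already met when the one before it is completed fails the run):
1. the plate is fully home against the back stop of the nest (x of plate in the frame of plate_shaker above 0.0175 m), for 0.1 s.
2. the clamp frame is down over the plate (value of joint clamp_frame below 0.12 rad and x of plate in the frame of plate_shaker above 0.0155 m), for 0.1 s.
At the end, for the whole second after the job is handed in: The plate lies flat in the nest within 4.5 mm of its home position, the clamp frame is shut (under 0.02 rad) by itself, and the stud is locked in its pocket: knob travel between 9.5 and 12.7 mm with nothing touching it (x of plate in the frame of plate_shaker above 0.0155 m and z of plate in the frame of plate_shaker below 0.0775 m and value of joint clamp_frame below 0.02 rad and value of joint lock_travel between 0.0095 and 0.0127 m).
It fails at once if the tube rack, the wash bottle or the sample jar is moved more than 30 mm (distance of any of tube_rack, wash_bottle, sample_jar from where it was at the start of the episode above 0.03 m).
It also fails if it takes over 64 s, if anything falls off the work surface, if the arm or the gripper's body presses on something with over 40 N, if the wrist force passes 120 N, or if a joint passes its speed limit or range.

## Working session

There is one attempt and no reset: what is moved stays moved. The work goes in short steps, Python scripts to look and compute and a tool call to move; the robot and the scene stay as the last step left them, time stands still between calls to the robot, and variables do not carry over. Pictures are saved under pics/ and viewed, at most 10 in all, crops included, and the job is handed in when it is done.

Besides the shell and the picture viewer there is one more tool, called after "Emit:" as name(argument=value, ...) on one line, values as JSON. step_arm: Moves the arm, as the interface text tells. Its arguments: {"type":"object","properties":{"moves":{"type":"array","items":{"type":"object","properties":{"dp":{"type":"array","items":{"type":"number"}},"dr":{"type":"array","items":{"type":"number"}},"fingers":{"type":"number"}}}},"squeeze":{"type":"number"}},"required":["moves"]}

```bash
mkdir -p pics; ls
python3 - <<'E'
from cell import env
import cv2,numpy as np
o=env.get_obs()
print({k:np.round(v,3).tolist() for k,v in o.items()})
for n in("scene","top"):
    im=env.read_camera(n);cv2.imwrite(f"pics/{n}0.png",im[:,:,::-1]);m=env.camera_model(n)
    print(n,m)
E
```

```text
pics
{'time_s': 0.0, 'qpos': [-67.947, 18.439, -4.013, 83.175, 1.294, 78.54, -3.261], 'joint_velocities': [-0.079, -0.123, 0.065, -0.03, -0.064, 0.039, -0.036], 'effort': [-0.001, -49.127, -0.404, -31.253, -0.064, 0.044, 0.0], 'tool_pos': [0.235, 0.605, 0.221], 'tool_rot': [-179.89, 0.006, 158.754], 'force': [0.203, -0.132, 0.238], 'wrist_torque': [-0.022, 0.056, 0.007], 'grasp_force': 0.0, 'grip_width': 0.087}
scene {'fx': 568.1036444787521, 'fy': 568.1036444787521, 'cx': 322.7296657056402, 'cy': 241.47548521627712, 'R': array([[ 0.63223456, -0.77474597,  0.0069387 ],
       [-0.42943863, -0.35787118, -0.82916264],
       [ 0.64487357,  0.52124553, -0.55896438]]), 't': array([-0.33893478,  0.29474427,  0.86799097])}
top {'fx': 443.08658918135865, 'fy': 443.08658918135865, 'cx': 315.37903800869657, 'cy': 241.17777349347088, 'R': array([[-0.00669676, -0.99994488,  0.00808609],
       [-0.99051277,  0.00552324, -0.13730965],
       [ 0.13725742, -0.00892891, -0.99049517]]), 't': array([0.00749734, 0.55086743, 1.1006183 ])}
```

View pics/scene0.png

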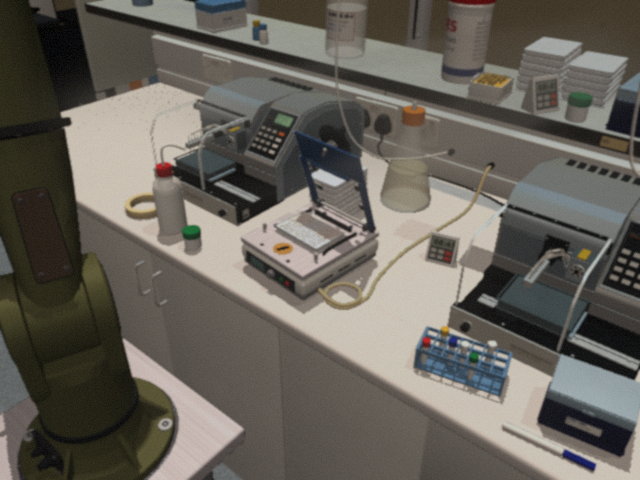

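View pics/top0.png

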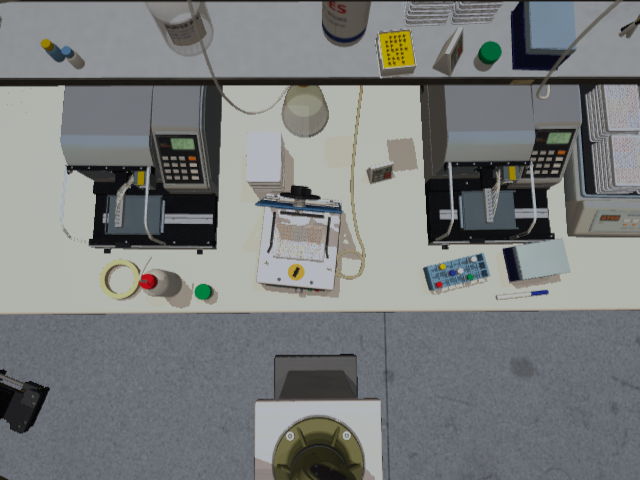

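The scene view shows the shaker around (310,240) and the raised frame's panel at (335,180). The top view shows the shaker around (298,250), the brass insert at (296,271), and the knob behind the panel at (300,193). Next I'll make enlarged crops.

Run:
```python
import cv2,numpy as np
a=cv2.imread("pics/scene0.png")[120:310,225:395]
b=cv2.imread("pics/top0.png")[180:300,245:355]
a=cv2.resize(a,None,fx=3.15,fy=3.15,interpolation=cv2.INTER_CUBIC);cv2.imwrite("pics/sc.png",a)
b=cv2.resize(b,None,fx=5,fy=5,interpolation=cv2.INTER_CUBIC);cv2.imwrite("pics/tc.png",b)
```

```text
(no output)
```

View pics/sc.png

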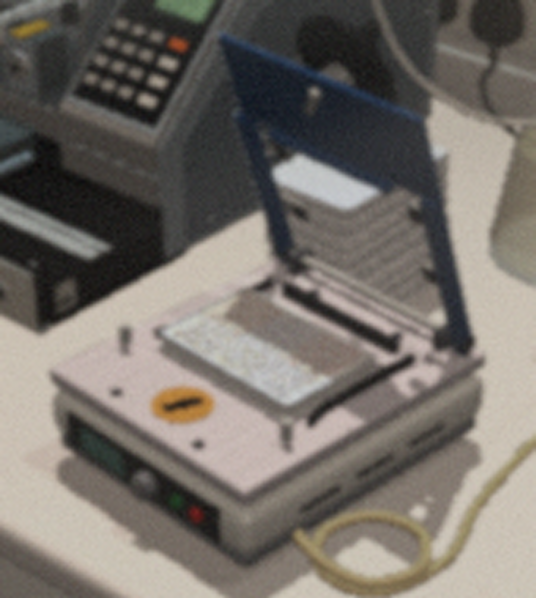

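View pics/tc.png

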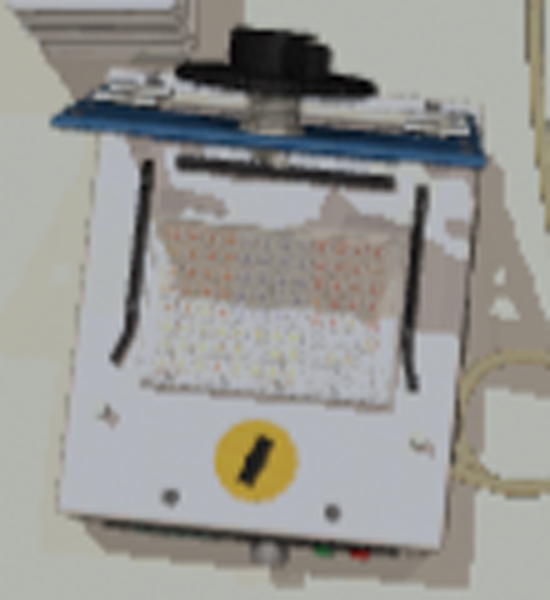

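The crops show the insert at scene crop (184,404) and top crop (257,460). The slot in the top crop runs from about (247,484) to (268,436). I'll fit the shaker pose, frame angle, slot angle and plate position from these landmarks.

```bash
cat > h.py <<'E'
import numpy as np
from cell import env
M={n:env.camera_model(n) for n in("scene","top")}
def top(u,v): return np.array([(u+.5)/5-.5+245,(v+.5)/5-.5+180])
def sc(u,v): return np.array([(u+.5)/3.15-.5+225,(v+.5)/3.15-.5+120])
def proj(n,X):
    m=M[n];c=m["R"]@X+m["t"];return np.array([m["fx"]*c[0]/c[2]+m["cx"],m["fy"]*c[1]/c[2]+m["cy"]])
def onz(n,p,z):
    m=M[n];d=m["R"].T@np.array([(p[0]-m["cx"])/m["fx"],(p[1]-m["cy"])/m["fy"],1]);o=-m["R"].T@m["t"]
    return o+d*(z-o[2])/d[2]
def ray(n,p):
    m=M[n];d=m["R"].T@np.array([(p[0]-m["cx"])/m["fx"],(p[1]-m["cy"])/m["fy"],1]);return -m["R"].T@m["t"],d/np.linalg.norm(d)
def tri(a,b):
    A=np.zeros((3,3));B=np.zeros(3)
    for n,p in(("scene",a),("top",b)):
        o,d=ray(n,p);P=np.eye(3)-np.outer(d,d);A+=P;B+=P@o
    return np.linalg.solve(A,B)
def W(s,X):  # shaker mm ->world m ; s=(x,y,yaw)
    c,q=np.cos(s[2]),np.sin(s[2]);X=np.array(X)/1e3
    return np.array([s[0]+c*X[0]-q*X[1],s[1]+q*X[0]+c*X[1],X[2]])
E
cat > fit.py <<'E'
from h import *
from scipy.optimize import least_squares
print("insert tri",tri(sc(184,404),top(257,460)))
print("holes tri",tri(sc(116,392),top(170,497)),tri(sc(198,443),top(332,512)))
L=[("top",top(257,460),(-78,0,74)),("scene",sc(184,404),(-78,0,74)),
("top",top(60,512),(-115,98,74)),("top",top(442,548),(-115,-98,74)),
("scene",sc(52,376),(-115,98,74)),("scene",sc(243,492),(-115,-98,74)),("scene",sc(484,355),(115,-98,74))]
def fr(a,r,y,h): # frame pt: r from hinge, h outward
    return (98-r*np.cos(a)+h*np.sin(a)*1,y,84+r*np.sin(a)+h*np.cos(a))
def res(p):
    e=[proj(n,W(p[:3],X))-q for n,q,X in L]
    return np.ravel(e)
s=least_squares(res,[.6,.03,-.08],loss='soft_l1').x
print("shaker",s,np.round(res(s).reshape(-1,2),1).tolist())
F=[("scene",sc(222,38),(193,91,3)),("scene",sc(430,122),(193,-91,3)),("top",top(55,120),(193,91,3)),("top",top(485,160),(193,-91,3)),("scene",sc(314,98),(176,0,-8))]
def rf(a): return np.ravel([proj(n,W(s,fr(a[0],*X)))-q for n,q,X in F])
a=least_squares(rf,[1.25],loss='soft_l1').x[0];print("frame",a,np.round(rf([a]).reshape(-1,2),1).tolist())
def loc(P): 
    d=P[:2]-s[:2];c,q=np.cos(s[2]),np.sin(s[2]);return np.round([1e3*(c*d[0]+q*d[1]),1e3*(-q*d[0]+c*d[1])],1)
print("backstop",loc(onz("top",top(177,170),.074)),loc(onz("top",top(394,190),.074)))
print("rails",loc(onz("top",top(155,162),.08)),loc(onz("top",top(414,190),.08)))
print("plate front",loc(onz("top",top(140,382),.088)),loc(onz("top",top(392,405),.088)),loc(onz("scene",sc(163,340),.088)),loc(onz("scene",sc(290,408),.088)))
for n,p,q in(("top",top(247,484),top(268,436)),("scene",sc(163,406),sc(202,402))):
    A,B=loc(onz(n,p,.074)),loc(onz(n,q,.074));print("slot",A,B,np.arctan2(*(B-A)[::-1]))
k=W(s,fr(a,176,0,31));print("knobface",k,"px",proj("top",k),proj("scene",k))
for n,X in(("pad",(160,68,6)),):print(n,W(s,fr(a,*X)))
E
python3 fit.py
```

```text
insert tri [0.47090474 0.05239416 0.07310454]
holes tri [0.45272473 0.09540186 0.07329561] [0.44476866 0.01588502 0.07343881]
shaker [ 0.54851764  0.04333615 -0.11251346] [[0.2, -0.2], [-0.1, -0.3], [-1.8, 0.2], [1.3, 1.5], [-2.2, -3.6], [0.4, 0.6], [3.3, -1.5]]
frame 1.2593241642502093 [[-0.3, -2.7], [-1.3, -1.4], [0.1, -1.0], [1.7, 0.2], [-0.6, 1.5]]
backstop [61.7 56.6] [ 63.2 -52.6]
rails [63.4 67.5] [ 63.1 -62.5]
plate front [-47.7  61. ] [-45.8 -62.6] [-52.3  49.8] [-46.3 -66.2]
slot [-90.8   4.1] [-66.2  -3.5] -0.29964113554405863
slot [-89.9   6.7] [-68.7  -7.3] -0.5836358190771611
knobface [0.62162383 0.03507584 0.26103175] px [301.21831253 193.14134518] [337.02323613 141.32099079]
pad [0.61048436 0.10476719 0.23814011]
```

Emit:
step_arm(moves=[{"dp":[0,0,-55],"dr":[0,0,0],"fingers":0.5},{"dp":[0,0,-55],"dr":[0,0,0],"fingers":0.5},{"dp":[-42.9,-42.8,0],"dr":[0,0,0],"fingers":0.5},{"dp":[-42.9,-42.8,0],"dr":[0,0,0],"fingers":0.5},{"dp":[-42.9,-42.8,0],"dr":[0,0,0],"fingers":0.5}])

```text
time_s: 0.72
tool_pos: [0.3096, 0.4376, 0.3322]
tool_rot: [-180.0, 0.0, 158.8]
force: [1.4, -1.1, -0.7]
grip_width: 0.0476
grasp_force: 0.0
```

Emit:
step_arm(moves=[{"dp":[-42.9,-42.8,0],"dr":[0,0,0],"fingers":0.5},{"dp":[-42.9,-42.8,0],"dr":[0,0,0],"fingers":0.5},{"dp":[-42.9,-42.8,0],"dr":[0,0,0],"fingers":0.5},{"dp":[-42.9,-42.8,0],"dr":[0,0,0],"fingers":0.5},{"dp":[-42.9,-42.8,0],"dr":[0,0,0],"fingers":0.5}])

```text
time_s: 1.35
tool_pos: [0.4317, 0.1603, 0.3324]
tool_rot: [180.0, -0.0, 158.8]
force: [1.9, -0.1, -0.2]
grip_width: 0.0436
grasp_force: 0.0
```

Emit:
step_arm(moves=[{"dp":[-42.9,-42.8,0],"dr":[0,0,0],"fingers":0.5},{"dp":[-42.9,-42.8,0],"dr":[0,0,0],"fingers":0.5},{"dp":[0,0,0],"dr":[0,0,-0.135],"fingers":0.5},{"dp":[0,0,40],"dr":[0,0,-0.135],"fingers":0.5},{"dp":[0,0,50],"dr":[0,0,0],"fingers":0.5}])

```text
time_s: 1.98
tool_pos: [0.481, 0.0515, 0.2421]
tool_rot: [179.9, 0.1, 174.3]
force: [1.3, 1.3, -0.8]
grip_width: 0.0437
grasp_force: 0.0
```

```bash
cat >> h.py <<'E'
S=np.array([.5481,.0445,-.10])
def st():
    o=env.get_obs();p=o["tool_pos"];d=p[:2]-S[:2];c,q=np.cos(S[2]),np.sin(S[2])
    print("t",round(o["time_s"],2),"world",np.round(p,4),"rot",np.round(o["tool_rot"],1),"SHK",np.round([1e3*(c*d[0]+q*d[1]),1e3*(-q*d[0]+c*d[1]),1e3*p[2]],1),
     "F",np.round(o["force"],1),"w",round(o["grip_width"],4),"gf",round(o["grasp_force"],1),"q7",round(o["qpos"][6],1),"Tz",np.round(o["wrist_torque"],2))
E
python3 -c "
from h import *
st()"
```

```text
t 1.98 world [0.481  0.0515 0.2421] rot [1.799e+02 1.000e-01 1.743e+02] SHK [-6.750e+01  2.000e-01  2.421e+02] F [ 1.3  1.3 -0.8] w 0.0437 gf 0.0 q7 73.5 Tz [ 0.06 -0.08 -0.03]
```

Emit:
step_arm(moves=[{"dp":[0,0,50],"dr":[0,0,0],"fingers":0.5},{"dp":[0,0,50],"dr":[0,0,0],"fingers":0.5},{"dp":[0,0,40],"dr":[0,0,0],"fingers":0.5},{"dp":[0,0,23],"dr":[0,0,0],"fingers":0.5},{"dp":[0,0,0],"dr":[0,0,0],"fingers":0.5}])

```text
time_s: 2.6
tool_pos: [0.4784, 0.051, 0.0777]
tool_rot: [-179.9, -0.2, 174.2]
force: [-0.0, 1.1, 0.2]
grip_width: 0.0436
grasp_force: 0.0
```

Emit:
step_arm(moves=[{"dp":[-6,0,0],"dr":[0,0,0],"fingers":0.5},{"dp":[-6,0,0],"dr":[0,0,0],"fingers":0.5},{"dp":[-6,0,0],"dr":[0,0,0],"fingers":0.5},{"dp":[-5,0,0],"dr":[0,0,0],"fingers":0.5},{"dp":[-5,0,0],"dr":[0,0,0],"fingers":0.5}])

```text
time_s: 3.22
tool_pos: [0.5086, 0.0487, 0.0797]
tool_rot: [180.0, 0.0, 174.2]
force: [-0.4, 0.5, 0.9]
grip_width: 0.044
grasp_force: 0.2
```

Emit:
step_arm(moves=[{"dp":[-2,0,0],"dr":[0,0,0],"fingers":0.5},{"dp":[-2,0,0],"dr":[0,0,0],"fingers":0.5},{"dp":[-2,0,0],"dr":[0,0,0],"fingers":0.5},{"dp":[0,0,0],"dr":[0,0,0],"fingers":0.5},{"dp":[0,0,0],"dr":[0,0,0],"fingers":0.5}])

```text
time_s: 3.85
tool_pos: [0.5142, 0.0481, 0.0796]
tool_rot: [180.0, 0.0, 174.2]
force: [-0.8, -0.1, -0.0]
grip_width: 0.0434
grasp_force: 0.0
```

```bash
python3 -c "
from h import *
st()"
```

```text
t 3.85 world [0.5142 0.0481 0.0796] rot [180.    0.  174.2] SHK [-34.1   0.2  79.6] F [-0.8 -0.1 -0. ] w 0.0434 gf 0.0 q7 80.8 Tz [ 0.02 -0.03  0.04]
```

Emit:
step_arm(moves=[{"dp":[-1,0,0],"dr":[0,0,0],"fingers":0.5},{"dp":[-1,0,0],"dr":[0,0,0],"fingers":0.5},{"dp":[-1,0,0],"dr":[0,0,0],"fingers":0.5},{"dp":[0,0,0],"dr":[0,0,0],"fingers":0.5},{"dp":[0,0,0],"dr":[0,0,0],"fingers":0.5}])

```text
time_s: 4.47
tool_pos: [0.5153, 0.0481, 0.0793]
tool_rot: [180.0, -0.2, 174.2]
force: [-5.6, 0.2, 4.9]
grip_width: 0.0436
grasp_force: 3.0
```

Emit:
step_arm(moves=[{"dp":[-1,0,0],"dr":[0,0,0],"fingers":0.5},{"dp":[-1,0,0],"dr":[0,0,0],"fingers":0.5},{"dp":[0,0,0],"dr":[0,0,0],"fingers":0.5},{"dp":[0,0,0],"dr":[0,0,0],"fingers":0.5},{"dp":[0,0,0],"dr":[0,0,0],"fingers":0.5}])

```text
time_s: 5.1
tool_pos: [0.5154, 0.0482, 0.0789]
tool_rot: [180.0, -0.5, 174.2]
force: [-10.3, 2.0, 6.8]
grip_width: 0.0437
grasp_force: 5.3
```

Emit:
step_arm(moves=[{"dp":[15,0,0],"dr":[0,0,0],"fingers":0.5},{"dp":[0,0,-60],"dr":[0,0,0],"fingers":1},{"dp":[0,0,-60],"dr":[0,0,0],"fingers":1},{"dp":[0,0,-60],"dr":[0,0,0],"fingers":1},{"dp":[0,0,-60],"dr":[0,0,0],"fingers":1}])

```text
time_s: 5.72
tool_pos: [0.5042, 0.0487, 0.3218]
tool_rot: [179.9, 0.1, 174.2]
force: [0.4, -0.1, -0.1]
grip_width: 0.0117
grasp_force: 0.0
```

Emit:
step_arm(moves=[{"dp":[0,0,-30],"dr":[0,0,0],"fingers":1},{"dp":[-35,24,0],"dr":[0,0,0],"fingers":1},{"dp":[-35,24,0],"dr":[0,0,0],"fingers":1},{"dp":[-35,24,0],"dr":[0,0,0],"fingers":1},{"dp":[-35,0,0],"dr":[0,0,0],"fingers":1}])

```text
time_s: 6.35
tool_pos: [0.6519, 0.1099, 0.349]
tool_rot: [179.9, 0.0, 174.5]
force: [0.4, 0.1, -0.6]
grip_width: 0.0005
grasp_force: 0.0
```

Run:
```python
from h import *
import cv2
st()
a=env.read_camera("scene");cv2.imwrite("pics/s1.png",a[:,:,::-1])
b=env.read_camera("top");cv2.imwrite("pics/t1.png",b[:,:,::-1])
c=np.hstack([cv2.resize(a[90:310,225:425,::-1],(400,440)),cv2.resize(b[165:305,245:372,::-1],(400,440))]);cv2.imwrite("pics/c1.png",c)
```

```text
t 6.35 world [0.6519 0.1099 0.349 ] rot [179.9   0.  174.5] SHK [ 96.7  75.5 349. ] F [ 0.4  0.1 -0.6] w 0.0005 gf 0.0 q7 79.5 Tz [ 0.02 -0.01 -0.01]
```

View pics/c1.png

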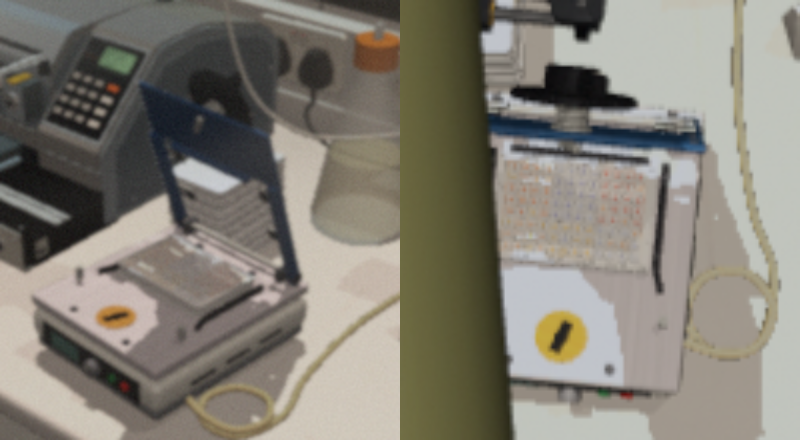

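The plate now sits against the back stop. The frame is still open. I'll check where the tool projects before going down.

Run:
```python
from h import *
import cv2
p=env.get_obs()["tool_pos"];print(proj("scene",p),proj("top",p))
cv2.imwrite("pics/s1s.png",cv2.imread("pics/s1.png")[0:300,150:500])
```

```text
[319.81700147  87.62664911] [262.85957965 166.20839975]
```

View pics/s1s.png

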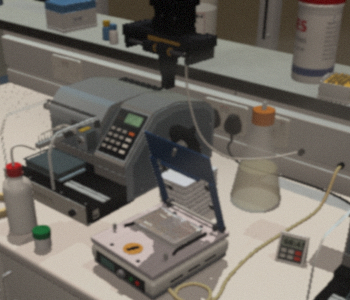

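Emit:
step_arm(moves=[{"dp":[6,-5,40],"dr":[0,0,0],"fingers":1},{"dp":[6,0,40],"dr":[0,0,0],"fingers":1},{"dp":[5,0,17],"dr":[0,0,0],"fingers":1},{"dp":[10,0,0],"dr":[0,0,0],"fingers":1},{"dp":[10,0,0],"dr":[0,0,0],"fingers":1}])

```text
time_s: 7.08
tool_pos: [0.6132, 0.1053, 0.2541]
tool_rot: [179.9, 0.1, 174.2]
force: [0.6, -0.5, 0.5]
grip_width: 0.0007
grasp_force: 0.2
```

Emit:
step_arm(moves=[{"dp":[13,0,5],"dr":[0,0,0],"fingers":1},{"dp":[13,0,5],"dr":[0,0,0],"fingers":1},{"dp":[11.5,0,6],"dr":[0,0,0],"fingers":1},{"dp":[11.5,0,7],"dr":[0,0,0],"fingers":1},{"dp":[0,0,0],"dr":[0,0,0],"fingers":1}])

```text
time_s: 7.7
tool_pos: [0.5636, 0.1106, 0.2293]
tool_rot: [180.0, -0.0, 174.3]
force: [-0.0, 0.3, -0.2]
grip_width: 0.0003
grasp_force: 0.0
```

```bash
python3 -c "
from h import *
st()"
```

```text
t 7.7 world [0.5636 0.1106 0.2293] rot [180.   -0.  174.3] SHK [  8.8  67.3 229.3] F [-0.   0.3 -0.2] w 0.0003 gf 0.0 q7 74.6 Tz [-0.01 -0.01 -0.02]
```

Emit:
step_arm(moves=[{"dp":[10,0,8],"dr":[0,0,0],"fingers":1},{"dp":[10,0,8],"dr":[0,0,0],"fingers":1},{"dp":[9,0,9],"dr":[0,0,0],"fingers":1},{"dp":[9,0,10],"dr":[0,0,0],"fingers":1},{"dp":[0,0,0],"dr":[0,0,0],"fingers":1}])

```text
time_s: 8.32
tool_pos: [0.5255, 0.1142, 0.1935]
tool_rot: [-180.0, -0.1, 174.3]
force: [0.3, 0.0, 0.4]
grip_width: 0.0005
grasp_force: 0.0
```

Run:
```python
from h import *
import cv2
st()
a=env.read_camera("scene");cv2.imwrite("pics/s2.png",a[60:330,200:430,::-1])
```

```text
t 8.32 world [0.5255 0.1142 0.1935] rot [-1.800e+02 -1.000e-01  1.743e+02] SHK [-29.4  67.1 193.5] F [0.3 0.  0.4] w 0.0005 gf 0.0 q7 71.9 Tz [ 0.03 -0.03 -0.  ]
```

View pics/s2.png

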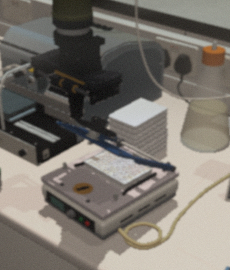

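The frame is following the finger down, now at about 0.6 rad.

Emit:
step_arm(moves=[{"dp":[7,1,10],"dr":[0,0,0],"fingers":1},{"dp":[7,1,10],"dr":[0,0,0],"fingers":1},{"dp":[6,0,12],"dr":[0,0,0],"fingers":1},{"dp":[6,0,12],"dr":[0,0,0],"fingers":1},{"dp":[4,0,12],"dr":[0,0,0],"fingers":1}])

```text
time_s: 9.0
tool_pos: [0.4967, 0.1192, 0.1376]
tool_rot: [180.0, -0.0, 174.2]
force: [0.9, -0.2, -0.5]
grip_width: 0.0006
grasp_force: 0.0
```

Emit:
step_arm(moves=[{"dp":[4,0,12],"dr":[0,0,0],"fingers":1},{"dp":[1.5,0,9],"dr":[0,0,0],"fingers":1},{"dp":[1.5,0,8],"dr":[0,0,0],"fingers":1},{"dp":[1,0,5],"dr":[0,0,0],"fingers":1},{"dp":[0,0,5],"dr":[0,0,0],"fingers":1}])

```text
time_s: 9.62
tool_pos: [0.4895, 0.12, 0.0995]
tool_rot: [180.0, 0.0, 174.2]
force: [-0.9, 0.4, -0.1]
grip_width: 0.0005
grasp_force: 0.0
```

Emit:
step_arm(moves=[{"dp":[0,0,0],"dr":[0,0,0],"fingers":1},{"dp":[0,0,0],"dr":[0,0,0],"fingers":1},{"dp":[0,0,0],"dr":[0,0,0],"fingers":1},{"dp":[0,0,0],"dr":[0,0,0],"fingers":1},{"dp":[0,0,0],"dr":[0,0,0],"fingers":1}])

```text
time_s: 10.25
tool_pos: [0.4893, 0.12, 0.0997]
tool_rot: [180.0, 0.0, 174.2]
force: [0.1, 0.4, 0.0]
grip_width: 0.0004
grasp_force: 0.0
```

Emit:
step_arm(moves=[{"dp":[0,0,-40],"dr":[0,0,0],"fingers":0.5},{"dp":[0,0,-40],"dr":[0,0,0],"fingers":0.0},{"dp":[0,20,-20],"dr":[0,0,-0.17],"fingers":0.0},{"dp":[0,20,0],"dr":[0,0,-0.17],"fingers":0.0},{"dp":[0,10,0],"dr":[0,0,-0.17],"fingers":0.0}])

```text
time_s: 10.88
tool_pos: [0.4875, 0.1709, 0.2]
tool_rot: [180.0, 0.1, -156.2]
force: [-0.1, -0.4, -0.1]
grip_width: 0.0426
grasp_force: 0.0
```

Run:
```python
from h import *
import cv2
st()
a=env.read_camera("scene");cv2.imwrite("pics/s3.png",a[:,:,::-1])
b=env.read_camera("top");cv2.imwrite("pics/t3.png",b[:,:,::-1])
k=W(S,(-78,0,120));u=proj("top",k);v=proj("scene",k);print(u,v)
u=u.astype(int);v=v.astype(int)
A=cv2.resize(a[v[1]-40:v[1]+40,v[0]-40:v[0]+40,::-1],(400,400),interpolation=cv2.INTER_CUBIC)
B=cv2.resize(b[u[1]-30:u[1]+30,u[0]-30:u[0]+30,::-1],(400,400),interpolation=cv2.INTER_CUBIC)
C=np.hstack([A,B]);C=np.clip(255*(C/255.)**.5,0,255).astype(np.uint8);cv2.imwrite("pics/c3.png",C);print(u,v)
```

```text
t 10.88 world [0.4875 0.1709 0.2   ] rot [ 1.800e+02  1.000e-01 -1.562e+02] SHK [-72.9 119.7 200. ] F [-0.1 -0.4 -0.1] w 0.0426 gf 0.0 q7 92.7 Tz [0.08 0.04 0.04]
[295.4812138  270.26287227] [281.98787325 228.66642218]
[295 270] [281 228]
```

View pics/c3.png

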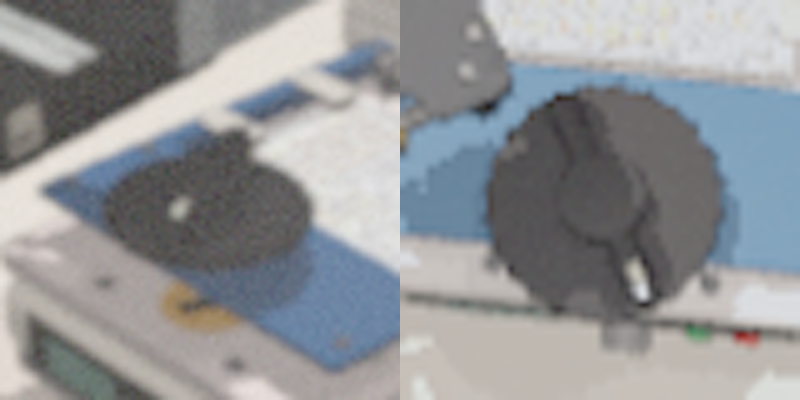

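The top crop shows the knob centred at about (606,200), where predicted. Its white mark is at (637,275) and the rib is about 20–25° anticlockwise of shaker x. The gripper's yaw already lies across the rib, so I can approach directly.

Emit:
step_arm(moves=[{"dp":[20.7,-34.1,0],"dr":[0,0,0],"fingers":0.0},{"dp":[20.7,-34.1,0],"dr":[0,0,0],"fingers":0.0},{"dp":[20.7,-34.1,0],"dr":[0,0,0],"fingers":0.0},{"dp":[0,0,40],"dr":[0,0,0],"fingers":0.0},{"dp":[0,0,0],"dr":[0,0,0],"fingers":0.0}])

```text
time_s: 11.6
tool_pos: [0.469, 0.0496, 0.1575]
tool_rot: [180.0, -0.3, -156.8]
force: [0.1, 0.3, -0.2]
grip_width: 0.0867
grasp_force: 0.0
```

```bash
python3 -c "
from h import *
st()
print(tri((282.6,230.4),(295.9,270)))
e=onz('top',(265+172/6.667,240+105/6.667),.13)-onz('top',(265+237/6.667,240+298/6.667),.13);print(np.degrees(np.arctan2(e[1],e[0])),e)"
```

```text
t 11.6 world [0.469  0.0496 0.1575] rot [ 180.    -0.3 -156.8] SHK [-79.2  -2.8 157.5] F [ 0.1  0.3 -0.2] w 0.0867 gf 0.0 q7 103.3 Tz [ 0.09 -0.03  0.01]
[0.47135501 0.05150506 0.11579043]
18.532487261209408 [0.06785184 0.0227457  0.        ]
```

Emit:
step_arm(moves=[{"dp":[-3.4,1,12],"dr":[0,0,0],"fingers":0.0},{"dp":[0,0,10],"dr":[0,0,0],"fingers":0.0},{"dp":[0,0,6],"dr":[0,0,0],"fingers":0.0},{"dp":[0,0,3],"dr":[0,0,0],"fingers":0.3},{"dp":[0,0,0],"dr":[0,0,0],"fingers":0.5}])

```text
time_s: 12.22
tool_pos: [0.474, 0.0532, 0.1285]
tool_rot: [-180.0, -0.0, -156.6]
force: [-0.9, -0.3, -0.9]
grip_width: 0.0744
grasp_force: 0.0
```

```bash
python3 -c "
from h import *
st()"
```

```text
t 12.22 world [0.474  0.0532 0.1285] rot [-180.    -0.  -156.6] SHK [-74.6   1.3 128.5] F [-0.9 -0.3 -0.9] w 0.0744 gf 0.0 q7 104.5 Tz [ 0.06  0.03 -0.02]
```

Emit:
step_arm(moves=[{"dp":[2.5,0,2],"dr":[0,0,0],"fingers":0.6},{"dp":[0,0,0],"dr":[0,0,0],"fingers":1},{"dp":[0,0,0],"dr":[0,0,0],"fingers":1},{"dp":[0,0,0],"dr":[0,0,0],"fingers":1},{"dp":[0,0,0],"dr":[0,0,0],"fingers":1}], squeeze=25)

```text
time_s: 12.85
tool_pos: [0.4718, 0.0521, 0.1267]
tool_rot: [-180.0, 0.0, -156.6]
force: [0.6, -0.7, 0.4]
grip_width: 0.0308
grasp_force: 25.0
```

```bash
python3 -c "
from h import *
st()"
```

```text
t 12.85 world [0.4718 0.0521 0.1267] rot [-180.     0.  -156.6] SHK [-76.7  -0.  126.7] F [ 0.6 -0.7  0.4] w 0.0308 gf 25.0 q7 104.4 Tz [-0.01  0.    0.01]
```

Emit:
step_arm(moves=[{"dp":[0,0,2],"dr":[0,0,0],"fingers":1},{"dp":[0,0,2],"dr":[0,0,0],"fingers":1},{"dp":[0,0,2],"dr":[0,0,0],"fingers":1},{"dp":[0,0,2],"dr":[0,0,0],"fingers":1},{"dp":[0,0,1],"dr":[0,0,0],"fingers":1}], squeeze=40)

```text
time_s: 13.48
tool_pos: [0.4709, 0.0521, 0.1172]
tool_rot: [180.0, -0.1, -156.5]
force: [-6.5, -1.1, 8.3]
grip_width: 0.0306
grasp_force: 40.0
```

Emit:
step_arm(moves=[{"dp":[0,0,1],"dr":[0,0,0],"fingers":1},{"dp":[0,0,1],"dr":[0,0,0],"fingers":1},{"dp":[0,0,1],"dr":[0,0,0],"fingers":1},{"dp":[0,0,0],"dr":[0,0,0],"fingers":1},{"dp":[0,0,0],"dr":[0,0,0],"fingers":1}])

```text
time_s: 14.1
tool_pos: [0.4713, 0.0521, 0.1169]
tool_rot: [179.9, -0.1, -156.6]
force: [-11.8, -1.7, 22.9]
grip_width: 0.0309
grasp_force: 40.0
```

```bash
python3 -c "
from h import *
st()"
```

```text
t 14.1 world [0.4713 0.0521 0.1169] rot [ 1.799e+02 -1.000e-01 -1.566e+02] SHK [-7.720e+01 -1.000e-01  1.169e+02] F [-11.8  -1.7  22.9] w 0.0309 gf 40.0 q7 104.9 Tz [-0.57  2.65  0.04]
```

Emit:
step_arm(moves=[{"dp":[2.6,1.5,-1.5],"dr":[0,0,0],"fingers":1},{"dp":[0,0,0],"dr":[0,0,0.06],"fingers":1},{"dp":[0,0,0],"dr":[0,0,0.08],"fingers":1},{"dp":[0,0,0],"dr":[0,0,0.08],"fingers":1},{"dp":[0,0,0],"dr":[0,0,0.08],"fingers":1}])

```text
time_s: 14.72
tool_pos: [0.4704, 0.0523, 0.1172]
tool_rot: [-180.0, 0.2, -173.9]
force: [-2.3, -1.7, 8.1]
grip_width: 0.0308
grasp_force: 40.0
```

```bash
python3 -c "
from h import *
st()"
```

```text
t 14.72 world [0.4704 0.0523 0.1172] rot [-180.     0.2 -173.9] SHK [-78.1  -0.  117.2] F [-2.3 -1.7  8.1] w 0.0308 gf 40.0 q7 87.2 Tz [-0.56  0.32  0.07]
```

Emit:
step_arm(moves=[{"dp":[0,0,1.5],"dr":[0,0,0.07],"fingers":1},{"dp":[0,0,0],"dr":[0,0,0.07],"fingers":1},{"dp":[0,0,0],"dr":[0,0,0.07],"fingers":1},{"dp":[0,0,0],"dr":[0,0,0],"fingers":1},{"dp":[0,0,0],"dr":[0,0,0],"fingers":1}])

```text
time_s: 15.35
tool_pos: [0.4705, 0.0524, 0.1168]
tool_rot: [179.9, 0.2, 174.2]
force: [-5.3, -2.2, 14.8]
grip_width: 0.0307
grasp_force: 40.0
```

```bash
python3 -c "
from h import *
st()"
```

```text
t 15.35 world [0.4705 0.0524 0.1168] rot [179.9   0.2 174.2] SHK [-7.800e+01  1.000e-01  1.168e+02] F [-5.3 -2.2 14.8] w 0.0307 gf 40.0 q7 75.4 Tz [-0.73  1.08 -0.03]
```

Emit:
step_arm(moves=[{"dp":[0,0,0],"dr":[0,0,0.05],"fingers":1},{"dp":[0,0,0],"dr":[0,0,0.05],"fingers":1},{"dp":[0,0,0],"dr":[0,0,0.05],"fingers":1},{"dp":[0,0,0],"dr":[0,0,0.05],"fingers":1},{"dp":[0,0,0],"dr":[0,0,0],"fingers":1}])

```text
time_s: 15.98
tool_pos: [0.4702, 0.0525, 0.1155]
tool_rot: [179.9, 0.2, 162.7]
force: [-2.7, -0.9, 6.4]
grip_width: 0.0311
grasp_force: 40.0
```

Emit:
step_arm(moves=[{"dp":[0,0,0.5],"dr":[0,0,0.04],"fingers":1},{"dp":[0,0,0],"dr":[0,0,0.04],"fingers":1},{"dp":[0,0,0],"dr":[0,0,0],"fingers":1},{"dp":[0,0,0],"dr":[0,0,0],"fingers":1},{"dp":[0,0,0],"dr":[0,0,0],"fingers":1}])

```text
time_s: 16.6
tool_pos: [0.4702, 0.0526, 0.1148]
tool_rot: [179.9, 0.2, 158.2]
force: [-1.4, 0.1, 5.5]
grip_width: 0.0308
grasp_force: 40.0
```

Emit:
step_arm(moves=[{"dp":[0,0,3],"dr":[0,0,0],"fingers":1},{"dp":[0,0,3],"dr":[0,0,0],"fingers":1},{"dp":[0,0,3],"dr":[0,0,0],"fingers":1},{"dp":[0,0,1.5],"dr":[0,0,0],"fingers":1},{"dp":[0,0,0],"dr":[0,0,0],"fingers":1}])

```text
time_s: 17.23
tool_pos: [0.4702, 0.0526, 0.1045]
tool_rot: [179.9, 0.2, 158.2]
force: [-1.3, -1.5, 8.1]
grip_width: 0.031
grasp_force: 40.0
```

```bash
python3 -c "
from h import *
st()"
```

```text
t 17.23 world [0.4702 0.0526 0.1045] rot [179.9   0.2 158.2] SHK [-78.3   0.3 104.5] F [-1.3 -1.5  8.1] w 0.031 gf 40.0 q7 59.8 Tz [-0.51  0.52 -0.04]
```

Emit:
step_arm(moves=[{"dp":[0,0,1.3],"dr":[0,0,0],"fingers":1},{"dp":[0,0,1.2],"dr":[0,0,0],"fingers":1},{"dp":[0,0,0],"dr":[0,0,0.1],"fingers":1},{"dp":[0,0,0],"dr":[0,0,0.1],"fingers":1},{"dp":[0,0,0],"dr":[0,0,0.1],"fingers":1}])

```text
time_s: 17.85
tool_pos: [0.4704, 0.0528, 0.1036]
tool_rot: [179.8, 0.1, 140.8]
force: [-6.4, -0.9, 19.3]
grip_width: 0.031
grasp_force: 40.0
```

```bash
python3 -c "
from h import *
st()"
```

```text
t 17.85 world [0.4704 0.0528 0.1036] rot [1.798e+02 1.000e-01 1.408e+02] SHK [-78.1   0.5 103.6] F [-6.4 -0.9 19.3] w 0.031 gf 40.0 q7 42.5 Tz [-0.65  1.56  0.01]
```

Emit:
step_arm(moves=[{"dp":[0,0,0],"dr":[0,0,0.13],"fingers":1},{"dp":[0,0,0],"dr":[0,0,0.13],"fingers":1},{"dp":[0,0,0],"dr":[0,0,0.13],"fingers":1},{"dp":[0,0,0],"dr":[0,0,0.13],"fingers":1},{"dp":[0,0,0],"dr":[0,0,0.13],"fingers":1}])

```text
time_s: 18.48
tool_pos: [0.4706, 0.0533, 0.1037]
tool_rot: [179.8, -0.1, 103.5]
force: [-5.5, 0.9, 18.2]
grip_width: 0.0308
grasp_force: 40.0
```

Emit:
step_arm(moves=[{"dp":[0,0,0],"dr":[0,0,0.13],"fingers":1},{"dp":[0,0,0],"dr":[0,0,0.13],"fingers":1},{"dp":[0,0,0],"dr":[0,0,0.13],"fingers":1},{"dp":[0,0,0],"dr":[0,0,0.08],"fingers":1},{"dp":[0,0,0],"dr":[0,0,0.05],"fingers":1}])

```text
time_s: 19.1
tool_pos: [0.471, 0.0536, 0.1037]
tool_rot: [179.8, -0.2, 73.9]
force: [-2.6, -0.5, 16.6]
grip_width: 0.0308
grasp_force: 40.0
```

```bash
python3 -c "
from h import *
st()"
```

```text
t 19.1 world [0.471  0.0536 0.1037] rot [179.8  -0.2  73.9] SHK [-77.6   1.4 103.7] F [-2.6 -0.5 16.6] w 0.0308 gf 40.0 q7 -24.4 Tz [-0.09  1.35  0.02]
```

Emit:
step_arm(moves=[{"dp":[0,0,0],"dr":[0,0,0.05],"fingers":1},{"dp":[0,0,0],"dr":[0,0,0.05],"fingers":1},{"dp":[0,0,0],"dr":[0,0,0.05],"fingers":1},{"dp":[0,0,0],"dr":[0,0,0],"fingers":1},{"dp":[0,0,0],"dr":[0,0,0],"fingers":1}])

```text
time_s: 19.73
tool_pos: [0.4711, 0.0536, 0.1037]
tool_rot: [179.8, -0.3, 65.4]
force: [-3.9, 0.0, 17.5]
grip_width: 0.0308
grasp_force: 40.0
```

```bash
python3 -c "
from h import *
st()"
```

```text
t 19.73 world [0.4711 0.0536 0.1037] rot [179.8  -0.3  65.4] SHK [-77.5   1.4 103.7] F [-3.9  0.  17.5] w 0.0308 gf 40.0 q7 -32.9 Tz [-0.02  1.28 -0.04]
```

Emit:
step_arm(moves=[{"dp":[0,0,0],"dr":[0,0,0.05],"fingers":1},{"dp":[0,0,0],"dr":[0,0,0.05],"fingers":1},{"dp":[0,0,0],"dr":[0,0,0.05],"fingers":1},{"dp":[0,0,0],"dr":[0,0,0],"fingers":1},{"dp":[0,0,0],"dr":[0,0,0],"fingers":1}])

```text
time_s: 20.35
tool_pos: [0.4713, 0.0537, 0.1037]
tool_rot: [179.8, -0.3, 56.8]
force: [-3.1, 0.1, 16.7]
grip_width: 0.031
grasp_force: 40.0
```

```bash
python3 -c "
from h import *
st()"
```

```text
t 20.35 world [0.4713 0.0537 0.1037] rot [179.8  -0.3  56.8] SHK [-77.4   1.5 103.7] F [-3.1  0.1 16.7] w 0.031 gf 40.0 q7 -41.5 Tz [0.04 1.24 0.06]
```

Emit:
step_arm(moves=[{"dp":[0,0,0],"dr":[0,0,0.05],"fingers":1},{"dp":[0,0,0],"dr":[0,0,0.05],"fingers":1},{"dp":[0,0,0],"dr":[0,0,0.05],"fingers":1},{"dp":[0,0,0],"dr":[0,0,0],"fingers":1},{"dp":[0,0,0],"dr":[0,0,0],"fingers":1}])

```text
time_s: 20.98
tool_pos: [0.4719, 0.0536, 0.1035]
tool_rot: [179.8, -0.3, 48.3]
force: [-0.1, 0.3, 12.7]
grip_width: 0.0308
grasp_force: 40.0
```

Run:
```python
from h import *
import cv2
st()
a=env.read_camera("scene");b=env.read_camera("top")
u=proj("top",W(S,(-78,0,104))).astype(int);v=proj("scene",W(S,(-78,0,104))).astype(int)
A=cv2.resize(a[v[1]-40:v[1]+40,v[0]-40:v[0]+40,::-1],(400,400),interpolation=cv2.INTER_CUBIC)
B=cv2.resize(b[u[1]-30:u[1]+30,u[0]-30:u[0]+30,::-1],(400,400),interpolation=cv2.INTER_CUBIC)
cv2.imwrite("pics/c4.png",np.clip(255*(np.hstack([A,B])/255.)**.5,0,255).astype(np.uint8))
```

```text
t 20.98 world [0.4719 0.0536 0.1035] rot [179.8  -0.3  48.3] SHK [-76.7   1.5 103.5] F [-0.1  0.3 12.7] w 0.0308 gf 40.0 q7 -50.0 Tz [-0.12  0.51  0.5 ]
```

View pics/c4.png

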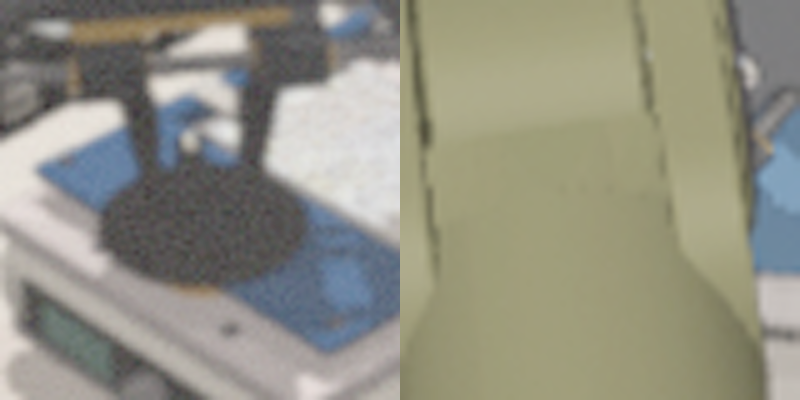

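The torque is now 0.5 Nm, so the knob is at its end stop. I'll ease the press so the pin rises into its pocket, then let go.

Emit:
step_arm(moves=[{"dp":[0,0,-1.5],"dr":[0,0,0],"fingers":1},{"dp":[0,0,-1.5],"dr":[0,0,0],"fingers":1},{"dp":[0,0,-1.5],"dr":[0,0,0],"fingers":1},{"dp":[0,0,-1],"dr":[0,0,0],"fingers":1},{"dp":[0,0,0],"dr":[0,0,0],"fingers":1}])

```text
time_s: 21.7
tool_pos: [0.4714, 0.0532, 0.1064]
tool_rot: [179.7, -0.3, 48.3]
force: [7.7, 1.3, -5.9]
grip_width: 0.0307
grasp_force: 40.0
```

```bash
python3 -c "
from h import *
st()"
```

```text
t 21.7 world [0.4714 0.0532 0.1064] rot [179.7  -0.3  48.3] SHK [-77.2   1.  106.4] F [ 7.7  1.3 -5.9] w 0.0307 gf 40.0 q7 -50.3 Tz [ 0.1  -1.53  0.51]
```

Emit:
step_arm(moves=[{"dp":[0,0,1],"dr":[0,0,0],"fingers":0.7},{"dp":[0,0,0],"dr":[0,0,0],"fingers":0.5},{"dp":[0,0,0],"dr":[0,0,0],"fingers":0.2},{"dp":[0,0,-10],"dr":[0,0,0],"fingers":0.2},{"dp":[0,0,-40],"dr":[0,0,0],"fingers":0.2}])

```text
time_s: 22.32
tool_pos: [0.4664, 0.052, 0.1543]
tool_rot: [-179.8, 0.3, 48.1]
force: [0.7, 0.3, 0.8]
grip_width: 0.0627
grasp_force: 0.0
```

Emit:
step_arm(moves=[{"dp":[0,0,-60],"dr":[0,0,0],"fingers":0.2},{"dp":[40,40,0],"dr":[0,0,0],"fingers":0.2},{"dp":[40,40,0],"dr":[0,0,0],"fingers":0.2},{"dp":[40,40,0],"dr":[0,0,0],"fingers":0.2},{"dp":[0,0,0],"dr":[0,0,0],"fingers":0.2}])

```text
time_s: 22.95
tool_pos: [0.6398, 0.0624, 0.2121]
tool_rot: [180.0, 0.4, 48.2]
force: [-0.4, -0.1, -0.3]
grip_width: 0.0695
grasp_force: 0.0
```

Run:
```python
from h import *
import cv2
st()
a=env.read_camera("scene");b=env.read_camera("top")
u=proj("top",W(S,(-78,0,104))).astype(int);v=proj("scene",W(S,(-78,0,104))).astype(int);print(u,v)
A=cv2.resize(a[v[1]-50:v[1]+50,v[0]-50:v[0]+50,::-1],(400,400),interpolation=cv2.INTER_CUBIC)
B=cv2.resize(b[u[1]-50:u[1]+50,u[0]-50:u[0]+50,::-1],(400,400),interpolation=cv2.INTER_CUBIC)
cv2.imwrite("pics/c5.png",np.clip(255*(np.hstack([A,B])/255.)**.5,0,255).astype(np.uint8))
```

```text
t 22.95 world [0.6398 0.0624 0.2121] rot [180.    0.4  48.2] SHK [ 89.4  26.9 212.1] F [-0.4 -0.1 -0.3] w 0.0695 gf 0.0 q7 -40.6 Tz [-0.07  0.15  0.03]
[295 270] [282 235]
```

View pics/c5.png

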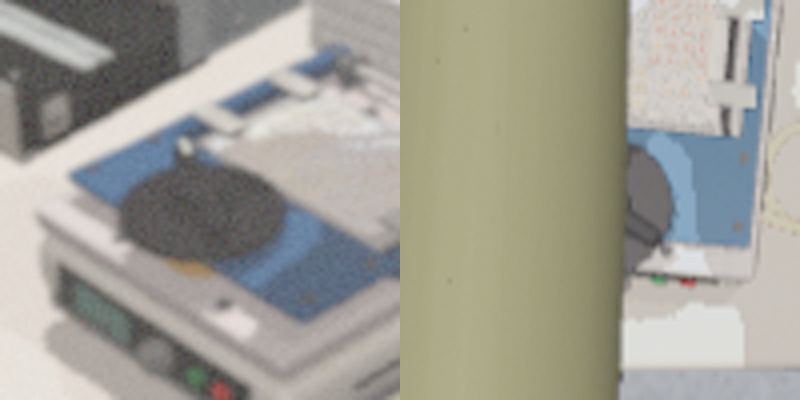

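Emit:
step_arm(moves=[{"dp":[-40,-40,0],"dr":[0,0,0],"fingers":1},{"dp":[-40,-40,0],"dr":[0,0,0],"fingers":1},{"dp":[-40,-40,0],"dr":[0,0,0],"fingers":1},{"dp":[0,0,40],"dr":[0,0,0],"fingers":1},{"dp":[0,0,35],"dr":[0,0,0],"fingers":1}])

```text
time_s: 23.68
tool_pos: [0.4672, 0.0533, 0.1417]
tool_rot: [-179.9, -0.4, 48.2]
force: [-0.1, 0.1, -1.0]
grip_width: 0.0274
grasp_force: 0.0
```

Emit:
step_arm(moves=[{"dp":[0,0,6],"dr":[0,0,0],"fingers":1},{"dp":[0,0,4],"dr":[0,0,0],"fingers":1},{"dp":[0,0,4],"dr":[0,0,0],"fingers":1},{"dp":[0,0,1],"dr":[0,0,0],"fingers":1},{"dp":[0,0,0],"dr":[0,0,0],"fingers":1}])

```text
time_s: 24.3
tool_pos: [0.469, 0.0525, 0.1258]
tool_rot: [180.0, -0.0, 48.2]
force: [-0.4, -0.6, -0.2]
grip_width: 0.0005
grasp_force: 0.0
```

```bash
python3 -c "
from h import *
st()"
```

```text
t 24.3 world [0.469  0.0525 0.1258] rot [180.   -0.   48.2] SHK [-7.950e+01  1.000e-01  1.258e+02] F [-0.4 -0.6 -0.2] w 0.0005 gf 0.0 q7 -51.1 Tz [-0.11  0.12 -0.04]
```

Emit:
step_arm(moves=[{"dp":[0,0,2.5],"dr":[0,0,0],"fingers":1},{"dp":[0,0,1],"dr":[0,0,0],"fingers":1},{"dp":[0,0,1],"dr":[0,0,0],"fingers":1},{"dp":[0,0,0],"dr":[0,0,0],"fingers":1},{"dp":[0,0,0],"dr":[0,0,0],"fingers":1}])

```text
time_s: 24.92
tool_pos: [0.4687, 0.0525, 0.121]
tool_rot: [180.0, -0.0, 48.2]
force: [0.3, 0.5, 0.1]
grip_width: 0.0001
grasp_force: 0.0
```

Emit:
step_arm(moves=[{"dp":[0,0,0.5],"dr":[0,0,0],"fingers":1},{"dp":[0,0,0],"dr":[0,0,0],"fingers":1},{"dp":[0,0,0],"dr":[0,0,0],"fingers":1},{"dp":[0,0,0],"dr":[0,0,0],"fingers":1},{"dp":[0,0,0],"dr":[0,0,0],"fingers":1}])

```text
time_s: 25.55
tool_pos: [0.4688, 0.0526, 0.121]
tool_rot: [180.0, -0.0, 48.2]
force: [-1.4, -0.0, 6.1]
grip_width: 0.0002
grasp_force: 2.7
```

Contact came at 121.0 mm. That matches the locked travel of about 11.5 mm (120.5 mm expected), not 13.5 mm (118.5 mm). I'll back off and hand in.

Emit:
step_arm(moves=[{"dp":[0,0,-20],"dr":[0,0,0],"fingers":1},{"dp":[0,0,-50],"dr":[0,0,0],"fingers":1},{"dp":[0,0,-50],"dr":[0,0,0],"fingers":1},{"dp":[0,0,0],"dr":[0,0,0],"fingers":1},{"dp":[0,0,0],"dr":[0,0,0],"fingers":1}])

```text
time_s: 26.18
tool_pos: [0.4684, 0.0526, 0.2398]
tool_rot: [-180.0, 0.0, 48.2]
force: [0.6, 0.1, -0.0]
grip_width: 0.0007
grasp_force: 0.0
```

```bash
python3 -c "
from cell import env
print(env.sign_off())"
```

```text
the job is handed in; nothing more can be done
None
```

The job is handed in at about 26 s: the plate is home, the frame is down, and the knob is turned to its stop; a touch check put it at its locked height, but sign-off returned no verdict.

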